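# Hang the measuring scoops in the hook cabinet and snap its door shut

### The arm

A 6-joint arm with a two-finger parallel gripper is mounted at the origin on the work surface. World frame = base frame: x ahead of the robot, y to its left, z up, the work surface at z = 0. Lengths are in m, angles in rad, forces in N, time in s.
With the tool pointing down it reaches from about 0.35 to 0.775 m from the base axis. Payload 5.5 kg.
Tool frame: the origin (TCP) lies at the very end of the fingers, on their centre line; the grasp point (between the pads) lies 19 mm behind it (env.grip_point_offset is the distance from the TCP to the grasp point, in m); z points along the fingers, y is the line along which they close (so a half turn about z gives the same grasp; the last joint's range is limited). The gripper opens to 85 mm and grips with 20 to 120 N. Pads are 22 mm wide; open, the fingers measure 114 mm over their backs; the gripper's body (76 mm by 85 mm) begins 54 mm behind the grasp point. The pads swing forward as they close: fully open they stand 13 mm farther back than shut.
Start: joints at [-1.451, 0.313, 0.046, 1.304, 0, 1.431], TCP at [0.148, -0.556, 0.231] pointing down, gripper open.
Joint ranges: [-2.76, 2.76], [-0.86, 1.69], [-1.03, 1.26], [-2.2, 2.34], [-1.47, 1.5], [-3.14, 3.14]. Speed limits (rad/s): [2.57, 2.57, 3.14, 3.14, 3.14, 3.14].

### API

Orientations are given as a unit quaternion [w, x, y, z].
In Python, from workcell import sensors, imaging, workorder, env gives the robot as it stands.
- The arm moves only by the shell command python3 -m handwheel 'ROWS' [FORCE]. ROWS is JSON, a list of rows, each a list of 5 numbers: the shift along the tool's x, y, z in mm, then the turn about the tool's z in rad, then the opening, from 0 (shut) to 1 (fully open). A call has 1 to 8 rows; each row is the pose to reach, as a shift and turn from the pose commanded when the call began, along the tool's axes at that moment; what a row does not reach only later rows make up. A row lasts 1/10 s, in which the tool goes at most 50 mm and 8.59 degrees, less where a joint would pass 70% of its speed; a pose out of reach is approached as far as the arm can. A call with a gripper value outside its range is refused whole. The fingers move at their own pace and stop on an object; FORCE is the grip in N (left out, the last holds). Time passes only in rows, so rows that repeat a pose let the fingers close. It gives the time, the measured TCP pose, the force, the opening and the grip force at its end, in the units of the state.
- sensors.get_state(): the state, without advancing time (a new reading comes with each control period).
- imaging.read_camera(name): name is "side" or "top"; returns a dict with "color" (384x512x3 uint8, blue, green, red), "z_map" (384x512 float32, m along the optical axis (not along the pixel's ray), 0 where there is no reading), "fx", "fy", "cx", "cy" (pixels), "xyz" and "rotation" of the camera in the world. Camera axes: x right, y down, z forward; pixel columns grow to the right and rows downward; lengths in m; the calibration is good to about 2 mm. A picture is of the moment at which its call begins.
- workorder.hand_in(): hands the job in; it is judged then, once.
The state is a dict: "clock": time; "joint_pos": joint angles; "qvel": joint speeds; "tau": joint torques, N m; "tcp_pos": TCP position; "orientation": TCP orientation; "wrist_force": force on the tool from outside, world axes, zero at the start; "ft_torque": the same for the moment, N m; "finger_gap": finger opening in m; "grip_force": force on a finger pad.
Only numpy, scipy, OpenCV 4.12 (cv2) and the standard library are available. Lean on these libraries where they do the work, as an engineer would, in place of code of your own. Each camera call takes 0.05 s, during which the arm holds its last target. There are 200 camera calls.

### The job

Pull the clear cabinet's door open past its catch, and hang every stainless scoop that lies on the counter by its eye on a hook inside, one scoop to a hook, tilting it in under the low roof. Then push the door until it snaps fully shut, with the scoops left hanging inside; leave everything else on the counter where it stands.

Things in the scene. Friction and masses are not known exactly. Their poses are not given: they have to be found in the camera images.
- scoop0_grip (a point): Grip point on the small stainless measuring scoop (may be absent): bowl 42 mm across, 30 deep; straight handle 14 wide, 8 thick; wire eye at its end. The point lies mid-handle-thickness, 47 mm from the bowl's axis, 103 from the eye's centre, 26 above the bowl's underside. x along the handle to the eye, z out of the bowl's mouth (up as it stands). 0.11 kg, centre of mass about 36 mm from here towards the bowl.
- scoop0_eye (a point): Centre of the round wire eye at the handle's end of the small scoop: 35 mm outside, 25 mm hole, wire 5 mm thick. Axes as its grip point; z is the axis of the hole. Any scoop fits any hook.
- scoop1_grip (a point): Grip point on the medium stainless measuring scoop (may be absent): bowl 47 mm across, 30 deep; straight handle 14 wide, 8 thick; wire eye at its end. The point lies mid-handle-thickness, 47 mm from the bowl's axis, 103 from the eye's centre, 26 above the bowl's underside. x along the handle to the eye, z out of the bowl's mouth (up as it stands). 0.11 kg, centre of mass about 36 mm from here towards the bowl.
- scoop1_eye (a point): Centre of the round wire eye at the handle's end of the medium scoop: 35 mm outside, 25 mm hole, wire 5 mm thick. Axes as its grip point; z is the axis of the hole. Any scoop fits any hook.
- scoop2_grip (a point): Grip point on the large stainless measuring scoop (may be absent): bowl 52 mm across, 30 deep; straight handle 14 wide, 8 thick; wire eye at its end. The point lies mid-handle-thickness, 47 mm from the bowl's axis, 103 from the eye's centre, 26 above the bowl's underside. x along the handle to the eye, z out of the bowl's mouth (up as it stands). 0.11 kg, centre of mass about 36 mm from here towards the bowl.
- scoop2_eye (a point): Centre of the round wire eye at the handle's end of the large scoop: 35 mm outside, 25 mm hole, wire 5 mm thick. Axes as its grip point; z is the axis of the hole. Any scoop fits any hook.
- cab: Low clear acrylic hanging cabinet with black trim, fixed: outside 160 deep (x), 220 wide (y), 292 mm high; walls 5, floor 8, roof 7 thick (roof underside 285 up). Origin: centre of the underside; x points into the cabinet from its front (front edge of roof, walls and floor at x = -80, the back wall at +75), y left, z up. Three black steel hooks in a row on the back wall.
- hook0 (a point): Where an eye's centre lies when hung on hook 0: (17, 58, 215) mm in the cabinet's frame, axes as the cabinet's; 5 mm under the hook's lowest bend. The hook is a 6 mm round bar: 245 mm up it comes level from the back wall, dips 25 mm in the last 15 to a V-shaped bend, then a straight 32 mm prong rises forward to the tip, 51 degrees above level, towards the cabinet's front.
- tip0 (a point): Free upturned tip of hook 0: 20 mm in front of and 25 above its bend, 40 under the roof, 77 mm behind the cabinet's front edge. Axes as the cabinet's.
- hook1 (a point): Where an eye's centre lies when hung on hook 1: (17, 0, 215) mm in the cabinet's frame, axes as the cabinet's; 5 mm under the hook's lowest bend. The hook is a 6 mm round bar: 245 mm up it comes level from the back wall, dips 25 mm in the last 15 to a V-shaped bend, then a straight 32 mm prong rises forward to the tip, 51 degrees above level, towards the cabinet's front.
- tip1 (a point): Free upturned tip of hook 1: 20 mm in front of and 25 above its bend, 40 under the roof, 77 mm behind the cabinet's front edge. Axes as the cabinet's.
- hook2 (a point): Where an eye's centre lies when hung on hook 2: (17, -58, 215) mm in the cabinet's frame, axes as the cabinet's; 5 mm under the hook's lowest bend. The hook is a 6 mm round bar: 245 mm up it comes level from the back wall, dips 25 mm in the last 15 to a V-shaped bend, then a straight 32 mm prong rises forward to the tip, 51 degrees above level, towards the cabinet's front.
- tip2 (a point): Free upturned tip of hook 2: 20 mm in front of and 25 above its bend, 40 under the roof, 77 mm behind the cabinet's front edge. Axes as the cabinet's.
- cab_door (a joint): Angle (rad) of the cabinet's clear door: 0 shut, grows as it opens towards the robot, at most 2.0; it stays where it is left. Near 0 a sprung roller catch at the foot of the free edge holds it: about 6 N at the handle pulls it free or pushes it in; it acts over the last 0.1 rad and draws the door home once past the roller.
- door_hinge (a point): Point on the door's upright hinge line, at the cabinet's left front edge, 148 mm up. Turns with the door; with the door shut its axes are the cabinet's. The panel (8 mm thick, 8 to 288 mm high) runs along -y of this frame from y = -3 to -221, outer face at x = -4.
- door_handle (a point): On the door's handle, an upright steel bar 10 mm thick, free at its top, its axis 35 mm in front of the panel's mid-plane and 195 mm from the hinge line. The bar reaches from 205 to 293 mm up; this point on its axis is 268 mm up; two stays at 205 and 250 mm join it to the panel. Axes as door_hinge.
- jar: Closed glass jar with steel lid, 72 across, 110 high (mm); a bystander, to be left alone. Origin at the centre of its underside, z up.
- mug: White porcelain mug, 80 across, 90 high (mm); a bystander, to be left alone. Origin at the centre of its underside, z up.
- redcup: Red plastic measuring cup, 72 across, 50 high, with a flat handle and no eye (mm); a bystander, to be left alone. Origin at the centre of its underside, z up.
- tin: Round tin, 68 across, 120 high (mm); a bystander, to be left alone. Origin at the centre of its underside, z up.
- sugar: White porcelain bowl, 90 across, 50 high (mm); a bystander, to be left alone. Origin at the centre of its underside, z up.
There are look-alikes about, which are no part of the job. Leave any green look-alike of the part that bears scoop0_grip alone.

How it is judged:
By the outcome, as a careful person would: the job done as asked, in the order asked, and still so for the second after the job is handed in, with the robot touching nothing.
Of scoop0, scoop1, scoop2 only 2 to 3 are there at a start; the rules pass over those that are not, and their reading is None.
At some moment in a run one of scoop0, scoop1, scoop2 may be knocked a few centimetres aside while the robot is not near it.
Once in a run the grip may slacken for a moment while it holds something.
It also fails if it takes over 208 s, if anything falls off the work surface, if the arm or the gripper's body presses on something with over 40 N, if the wrist force passes 120 N, or if a joint passes its speed limit or range.

## Working session

There is one attempt and no reset: what is moved stays moved. The work goes in short steps, Python scripts to look and compute and a shell command to move; the robot and the scene stay as the last step left them, time stands still between calls to the robot, and variables do not carry over. Pictures are saved under pics/ and viewed, at most 14 in all, crops included, and the job is handed in when it is done.

```bash
mkdir -p pics; ls; cat > h.py <<'E'
import numpy as np, cv2
from workcell import sensors, imaging, workorder, env
def shot(n):
    c=imaging.read_camera(n); c['R']=np.array(c['rotation']); c['t']=np.array(c['xyz'])
    if c['R'].size==4:
        from scipy.spatial.transform import Rotation as Ro
        q=c['R']; c['R']=Ro.from_quat([q[1],q[2],q[3],q[0]]).as_matrix()
    return c
def cloud(c):
    v,u=np.mgrid[0:384,0:512]; z=c['z_map']
    p=np.stack([(u-c['cx'])/c['fx']*z,(v-c['cy'])/c['fy']*z,z],-1)
    return p@c['R'].T+c['t']
def ray(c,u,v,h):  # pixel to plane z=h
    d=c['R']@np.array([(u-c['cx'])/c['fx'],(v-c['cy'])/c['fy'],1]); 
    return c['t']+d*(h-c['t'][2])/d[2]
def proj(c,p):
    q=c['R'].T@(np.array(p)-c['t']); return c['cx']+c['fx']*q[0]/q[2], c['cy']+c['fy']*q[1]/q[2]
E
python3 - <<'E'
from h import *
for n in('side','top'):
    c=shot(n); print(n,c['t'],c['R'].round(3).tolist(),c['fx'],c['cx'],c['cy'])
    cv2.imwrite(f'pics/{n}0.png',cv2.resize(c['color'],(800,600),interpolation=cv2.INTER_CUBIC)); np.save(f'{n}0.npy',c,allow_pickle=True)
s=sensors.get_state(); print(s['clock'],s['tcp_pos'],s['orientation'],s['wrist_force'],env.grip_point_offset)
E
```

```text
pics
side [ 0.40035582 -1.10737234  1.31547861] [[0.998, -0.047, 0.027], [-0.054, -0.752, 0.657], [-0.01, -0.657, -0.754]] 370.8538217366152 249.79910553575905 191.12930646508144
top [ 0.16282961 -0.11241226  1.90877688] [[-0.026, -0.987, 0.158], [-1.0, 0.027, 0.003], [-0.007, -0.158, -0.987]] 473.12198515492645 258.220668826041 193.6942404889124
0.1 [ 0.14767637 -0.55524878  0.23049458] [-8.20855229e-04  9.91572418e-01  1.29551013e-01  8.59348505e-06] [ 0.42722582 -0.35236204 -0.66955893] 0.0187
```

View pics/side0.png

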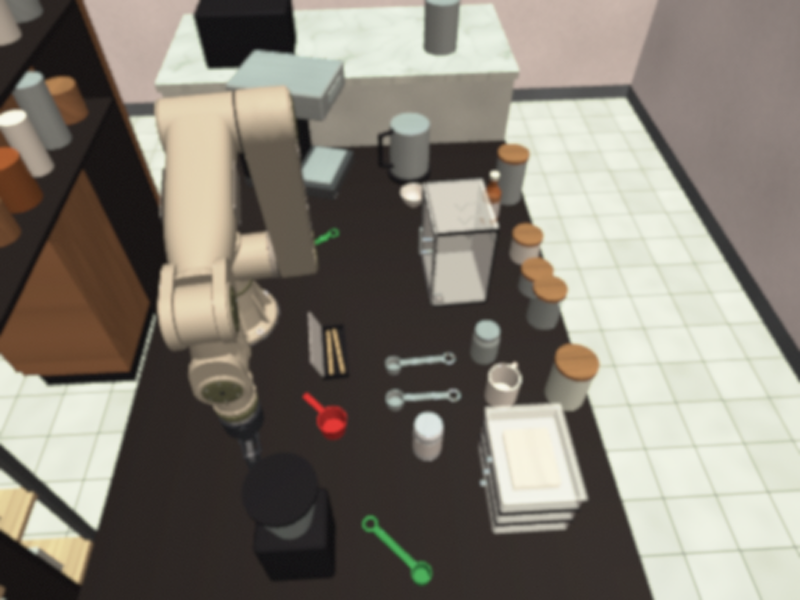

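View pics/top0.png

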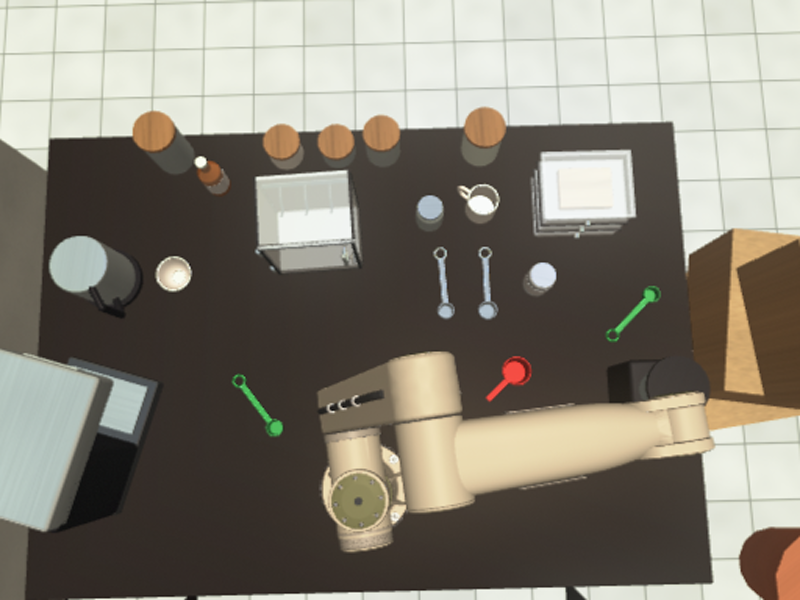

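```bash
python3 - <<'E'
from h import *
t=np.load('top0.npy',allow_pickle=True).item(); s=np.load('side0.npy',allow_pickle=True).item()
cv2.imwrite('pics/top1.png',cv2.resize(t['color'][95:215,150:340],None,fx=4,fy=4,interpolation=cv2.INTER_CUBIC))
cv2.imwrite('pics/side1.png',cv2.resize(s['color'][105:275,235:385],None,fx=3.5,fy=3.5,interpolation=cv2.INTER_CUBIC))
for n,c in(('top',t),('side',s)):
    P=cloud(c); 
    m=(P[...,2]>0.012)&(P[...,2]<0.05)&(P[...,0]>0.3)&(P[...,0]<0.75)&(P[...,1]>-.5)&(P[...,1]<0)&(c['color'].max(2)>60)
    k,l,st,ce=cv2.connectedComponentsWithStats(m.astype(np.uint8))
    for i in range(1,k):
        if st[i,4]>25:
            q=P[l==i]; print(n,ce[i].round(0),st[i,4],q.min(0).round(3),q.max(0).round(3),np.median(q,0).round(3))
E
```

```text
top [305. 138.] 48 [ 0.677 -0.349  0.012] [ 0.725 -0.276  0.046] [ 0.685 -0.3    0.031]
top [346. 147.] 39 [ 0.634 -0.499  0.014] [ 0.7   -0.453  0.049] [ 0.638 -0.466  0.023]
top [273. 144.] 38 [ 0.656 -0.205  0.013] [ 0.694 -0.144  0.049] [ 0.664 -0.172  0.03 ]
top [283. 179.] 158 [ 0.427 -0.234  0.013] [ 0.61  -0.19   0.045] [ 0.519 -0.21   0.029]
top [311. 180.] 170 [ 0.42  -0.343  0.012] [ 0.606 -0.301  0.041] [ 0.509 -0.322  0.029]
top [339. 184.] 33 [ 0.476 -0.47   0.013] [ 0.527 -0.418  0.05 ] [ 0.489 -0.427  0.032]
top [331. 230.] 36 [ 0.3   -0.415  0.014] [ 0.317 -0.357  0.049] [ 0.31  -0.395  0.039]
side [308. 227.] 88 [ 0.655 -0.219  0.013] [ 0.721 -0.174  0.05 ] [ 0.681 -0.211  0.032]
side [266. 231.] 174 [ 0.423 -0.238  0.012] [ 0.607 -0.187  0.035] [ 0.499 -0.212  0.027]
side [322. 243.] 83 [ 0.691 -0.311  0.012] [ 0.75  -0.278  0.049] [ 0.73  -0.285  0.031]
side [319. 255.] 103 [ 0.674 -0.358  0.012] [ 0.747 -0.311  0.05 ] [ 0.7   -0.35   0.032]
side [267. 254.] 197 [ 0.418 -0.348  0.012] [ 0.604 -0.3    0.039] [ 0.494 -0.324  0.027]
side [272. 290.] 80 [ 0.475 -0.49   0.013] [ 0.539 -0.46   0.05 ] [ 0.505 -0.483  0.031]
```

View pics/top1.png

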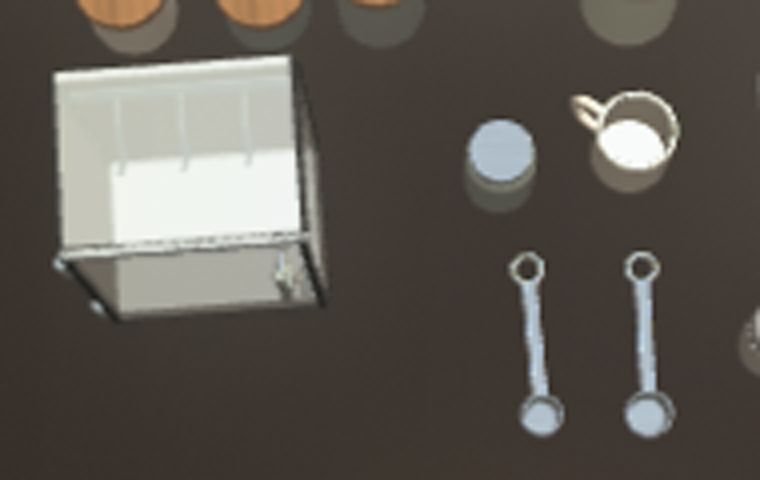

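View pics/side1.png

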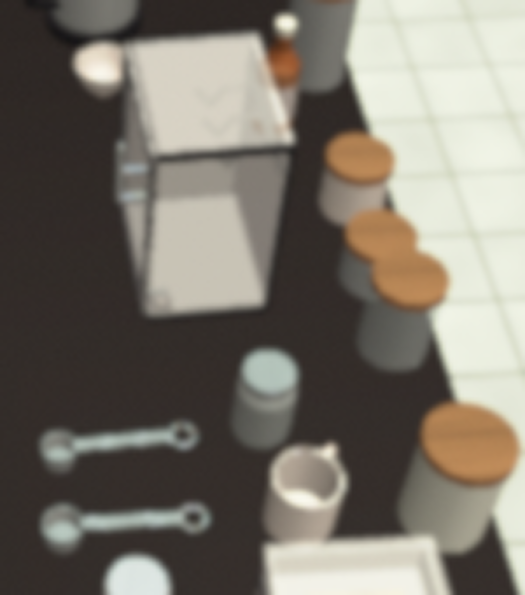

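```bash
python3 - <<'E'
from h import *
from scipy.optimize import least_squares
t=np.load('top0.npy',allow_pickle=True).item(); s=np.load('side0.npy',allow_pickle=True).item()
T=lambda u,v:(u/4+150-.4,v/4+95-.4); S=lambda u,v:(u/3.5+235-.4,v/3.5+105-.4)
h=.292
obs=[(t,T(55,74),(.08,.11,h)),(t,T(290,57),(.08,-.11,h)),(t,T(303,237),(-.08,-.11,h)),(t,T(62,248),(-.08,.11,h)),(t,T(120,318),(-.085,.11,.01)),(t,T(325,303),(-.085,-.11,.01)),
(s,S(150,157),(-.08,-.11,h)),(s,S(293,143),(.08,-.11,h)),(s,S(258,37),(.08,.11,h)),(s,S(128,42),(-.08,.11,h))]
def W(p,q):
    c,d=np.cos(p[2]),np.sin(p[2]); return np.array([p[0]+c*q[0]-d*q[1],p[1]+d*q[0]+c*q[1],q[2]+p[3]])
f=lambda p:np.concatenate([np.array(proj(c,W(p,q)))-o for c,o,q in obs])
r=least_squares(f,[.6,.1,0,0],loss='soft_l1'); print(r.x.round(4)); print(f(r.x).round(1).reshape(-1,2).tolist())
p=r.x
for n,q in(('hingetop',(-.08,.11,.29)),('handletop',(-.08-.035,.11-.195,.293)),('handlebot',(-.115,-.085,.205)),('tip1',(-.003,0,.245)),('tip0',(-.003,.058,.245)),('tip2',(-.003,-.058,.245))):
    w=W(p,q);u=proj(t,w);v=proj(s,w); print(n,w.round(3),'top',((u[0]+.4-150)*4).round(),((u[1]+.4-95)*4).round(),'side',((v[0]+.4-235)*3.5).round(),((v[1]+.4-105)*3.5).round())
# scoops: circles by pixel
for n,a,b in(('A',(527,268),(541,416)),('B',(642,268),(649,413))): print(n,ray(t,*T(*a),.026).round(4),ray(t,*T(*b),.028).round(4))
for n,a,b in(('A',(184,435),(58,447)),('B',(195,517),(62,524))): print(n,ray(s,*S(*a),.026).round(4),ray(s,*S(*b),.028).round(4))
E
```

```text
[ 0.6459  0.114   0.0352 -0.0018]
[[-0.9, 0.2], [1.9, 0.7], [1.0, -0.7], [-1.3, 0.4], [-1.7, 0.2], [0.6, 0.7], [2.0, 0.3], [0.0, 1.6], [-0.3, -1.2], [1.3, -0.4]]
hingetop [0.562 0.221 0.288] top 57.0 250.0 side 132.0 42.0
handletop [0.534 0.025 0.291] top 280.0 274.0 side 124.0 145.0
handlebot [0.534 0.025 0.203] top 289.0 296.0 side 122.0 199.0
tip1 [0.643 0.114 0.243] top 186.0 172.0 side 204.0 122.0
tip0 [0.641 0.172 0.243] top 122.0 176.0 side 196.0 92.0
tip2 [0.645 0.056 0.243] top 249.0 168.0 side 212.0 153.0
A [ 0.5946 -0.2039  0.026 ] [ 0.4416 -0.2127  0.028 ]
B [ 0.5913 -0.3209  0.026 ] [ 0.4417 -0.3212  0.028 ]
A [ 0.5938 -0.2053  0.026 ] [ 0.4407 -0.215   0.028 ]
B [ 0.5927 -0.3205  0.026 ] [ 0.4393 -0.3218  0.028 ]
```

```bash
cat > go.py <<'E'
# go.py x y z psi : row (mm, rad) from the present pose to a world TCP target with tool-x heading psi (mod 2pi nearest via q6)
import sys; from h import *
from scipy.spatial.transform import Rotation as Ro
def state():
    s=sensors.get_state(); q=s['orientation']; R=Ro.from_quat([q[1],q[2],q[3],q[0]]).as_matrix()
    return s,np.array(s['tcp_pos']),R
def row(t,psi):
    s,p,R=state(); d=R.T@(np.array(t)-p)*1000; h=np.arctan2(R[1,0],R[0,0])
    return [*d.round(1)], round(float(h-psi),3)
if __name__=='__main__':
    a=list(map(float,sys.argv[1:])); 
    while a:
        print(row(a[:3],a[3])); a=a[4:]
    s,p,R=state(); print(round(s['clock'],1),p.round(4),R.round(3)[:2].tolist(),np.round(s['joint_pos'],2))
E
python3 go.py 0.148 -0.556 0.36 3.18 .529 .024 .36 3.18
```

```text
([np.float64(0.1), np.float64(0.6), np.float64(-129.5)], -2.92)
([np.float64(517.4), np.float64(-462.0), np.float64(-128.6)], -2.92)
0.1 [ 0.1477 -0.5552  0.2305] [[0.966, 0.257, -0.0], [0.257, -0.966, 0.002]] [-1.45  0.31  0.05  1.3   0.    1.43]
```

```bash
python3 -m handwheel '[[0,0,-43,0,1],[0,0,-87,0,1],[0,0,-130,0,1],[0,0,-130,0,1]]'
```

```text
clock: 0.5
tcp_pos: [0.148, -0.5574, 0.3676]
orientation: [0.005, 0.992, 0.13, -0.0]
wrist_force: [0.3, -1.2, -0.5]
finger_gap: 0.0851
grip_force: 0.0
```

```bash
python3 -m handwheel '[[32,-29,0,-0.14,1],[65,-58,0,-0.28,1],[97,-87,0,-0.42,1],[130,-116,0,-0.56,1],[162,-145,0,-0.7,1],[195,-174,0,-0.84,1],[227,-203,0,-0.98,1],[260,-232,0,-1.12,1]]'; python3 go.py .529 .024 .36 3.18
```

```text
clock: 1.3
tcp_pos: [0.3397, -0.2629, 0.3606]
orientation: [-0.0, 0.77, 0.638, -0.0]
wrist_force: [0.3, -1.7, -0.6]
finger_gap: 0.0855
grip_force: 0.0
([np.float64(317.0), np.float64(133.0), np.float64(0.7)], -1.795)
1.3 [ 0.3397 -0.2629  0.3606] [[0.185, 0.983, -0.001], [0.983, -0.185, 0.001]] [-0.85  0.02  0.01  1.56 -0.    0.91]
```

```bash
python3 -m handwheel '[[40,17,0,-0.14,1],[79,33,0,-0.28,1],[119,50,0,-0.42,1],[158,66,0,-0.56,1],[198,83,0,-0.7,1],[238,100,0,-0.84,1],[277,116,0,-0.98,1],[317,133,0,-1.12,1]]'; python3 go.py .529 .024 .36 3.18
```

```text
clock: 2.1
tcp_pos: [0.5305, 0.023, 0.3605]
orientation: [-0.001, 0.313, 0.95, -0.0]
wrist_force: [0.8, -0.7, -0.6]
finger_gap: 0.0857
grip_force: 0.0
([np.float64(1.8), np.float64(-0.1), np.float64(0.5)], -0.674)
2.1 [0.5305 0.023  0.3605] [[-0.805, 0.594, -0.001], [0.594, 0.805, -0.0]] [-0.11  0.23  0.25  1.59 -0.    0.53]
```

```bash
python3 -m handwheel '[[0,0,0,-0.14,1],[0,0,0,-0.28,1],[0,0,0,-0.42,1],[0,0,0,-0.56,1],[0,0,0,-0.674,1],[0,0,0,-0.674,1]]'; python3 go.py .531 .024 .254 3.18; python3 - <<'E'
from h import *
t=shot('top'); s=shot('side')
a=cv2.resize(t['color'][125:205,150:290],None,fx=4,fy=4,interpolation=cv2.INTER_CUBIC)
b=cv2.resize(s['color'][85:205,215:335],(320,320),interpolation=cv2.INTER_CUBIC)
cv2.imwrite('pics/m2.png',np.vstack([a[:,:560],cv2.copyMakeBorder(b[:280],0,0,0,240,0)]))
np.save('top0.npy',t,allow_pickle=True)
E
```

```text
clock: 2.7
tcp_pos: [0.5299, 0.0213, 0.3604]
orientation: [-0.001, -0.016, 1.0, 0.0]
wrist_force: [-0.3, 0.6, 0.1]
finger_gap: 0.0854
grip_force: 0.0
([np.float64(-1.4), np.float64(2.6), np.float64(106.4)], -6.289)
2.7 [0.5299 0.0213 0.3604] [[-0.999, -0.033, -0.002], [-0.033, 0.999, 0.0]] [-0.11  0.23  0.24  1.59 -0.   -0.14]
```

View pics/m2.png

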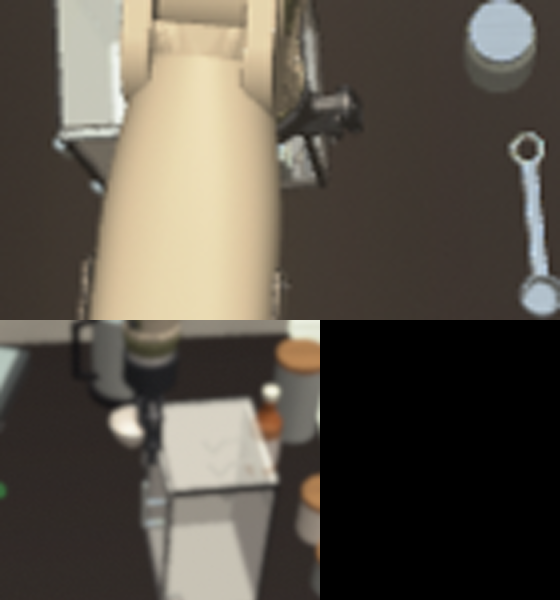

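```bash
python3 -m handwheel '[[-1,2,35,0,0.8],[-1,2,70,0,0.6],[-1,2,106,0,0.6],[-1,2,106,0,0],[-1,2,106,0,0],[-1,2,106,0,0],[-1,2,106,0,0],[-1,2,106,0,0]]' 60; python3 - <<'E'
from go import *
s,p,R=state(); yaw=.0352
C=np.array([.558,.221]); 
g=p[:2]-C; print(g, np.hypot(*g))
for th in np.arange(.1,2.0,.1):
    c,d=np.cos(-th),np.sin(-th); n=C+np.array([[c,-d],[d,c]])@g
    print(round(th,2),(R.T@np.append(n-p[:2],0)*1000).round(0)[:2],n.round(3))
E
```

```text
clock: 3.6
tcp_pos: [0.5316, 0.0264, 0.2571]
orientation: [0.001, -0.017, 1.0, 0.003]
wrist_force: [-1.5, 11.2, -4.4]
finger_gap: 0.0082
grip_force: 58.3
[-0.02644459 -0.19461267] 0.19640114312653395
0.1 [19.  4.] [0.512 0.03 ]
0.2 [38. 10.] [0.493 0.036]
0.3 [56. 18.] [0.475 0.043]
0.4 [73. 28.] [0.458 0.052]
0.5 [89. 40.] [0.441 0.063]
0.6 [104.  52.] [0.426 0.075]
0.7 [117.  67.] [0.412 0.089]
0.8 [129.  82.] [0.4   0.104]
0.9 [139.  99.] [0.389 0.121]
1.0 [148. 117.] [0.38  0.138]
1.1 [155. 135.] [0.373 0.156]
1.2 [159. 154.] [0.367 0.175]
1.3 [162. 174.] [0.363 0.194]
1.4 [163. 193.] [0.362 0.214]
1.5 [162. 213.] [0.362 0.234]
1.6 [160. 232.] [0.364 0.253]
1.7 [155. 251.] [0.368 0.272]
1.8 [148. 270.] [0.374 0.291]
1.9 [140. 287.] [0.382 0.309]
```

```bash
python3 -m handwheel '[[10,2,0,0.05,0],[19,4,0,0.1,0],[38,10,0,0.2,0],[56,18,0,0.3,0],[73,28,0,0.4,0],[89,40,0,0.5,0],[104,52,0,0.6,0],[117,67,0,0.7,0]]'; python3 - <<'E'
from go import *
s,p,R=state(); yaw=.0352
C=np.array([.558,.221]); g0=np.array([-.0264,-.1946]);
print(p, s['wrist_force'],s['finger_gap'])
g=p[:2]-C; print('door',np.arctan2(g0[1],g0[0])-np.arctan2(g[1],g[0]), np.hypot(*g))
for th in np.arange(.8,2.0,.1):
    c,d=np.cos(-th),np.sin(-th); n=C+np.array([[c,-d],[d,c]])@g0
    print(round(th,2),(R.T@np.append(n-p[:2],0)*1000).round(0)[:2])
E
```

```text
clock: 4.4
tcp_pos: [0.4124, 0.087, 0.257]
orientation: [0.001, 0.33, 0.944, 0.001]
wrist_force: [0.5, 1.1, -5.4]
finger_gap: 0.0078
grip_force: 60.0
[0.41235975 0.08699057 0.25701701] [ 0.51502567  1.08315331 -5.43247914] 0.00781466787211588
door 0.6921251547801488 0.1979131357558484
0.8 [20.  6.]
0.9 [39. 12.]
1.0 [57. 20.]
1.1 [74. 29.]
1.2 [90. 41.]
1.3 [105.  54.]
1.4 [119.  68.]
1.5 [131.  83.]
1.6 [141. 100.]
1.7 [150. 118.]
1.8 [157. 136.]
1.9 [162. 155.]
```

```bash
python3 -m handwheel '[[20,6,0,0.1,0],[39,12,0,0.2,0],[57,20,0,0.3,0],[74,29,0,0.4,0],[90,41,0,0.5,0],[105,54,0,0.6,0],[119,68,0,0.7,0],[131,83,0,0.8,0]]'; python3 - <<'E'
from go import *
s,p,R=state()
C=np.array([.558,.221]); g0=np.array([-.0264,-.1946]);
g=p[:2]-C; print('door',(np.arctan2(g0[1],g0[0])-np.arctan2(g[1],g[0]))%6.283, np.hypot(*g))
for th in np.arange(1.5,2.0,.1):
    c,d=np.cos(-th),np.sin(-th); n=C+np.array([[c,-d],[d,c]])@g0
    print(round(th,2),(R.T@np.append(n-p[:2],0)*1000).round(0)[:2])
E
```

```text
clock: 5.2
tcp_pos: [0.3586, 0.2336, 0.257]
orientation: [-0.001, 0.671, 0.741, -0.0]
wrist_force: [-4.0, -0.5, -2.7]
finger_gap: 0.0078
grip_force: 60.3
door 1.4986475539000228 0.199781930133977
1.5 [-0.  3.]
1.6 [19.  8.]
1.7 [38. 14.]
1.8 [56. 21.]
1.9 [73. 31.]
```

```bash
python3 -m handwheel '[[19,8,0,0.1,0],[38,14,0,0.2,0],[56,21,0,0.3,0],[64,25,0,0.35,0],[64,25,0,0.35,0.5],[64,25,0,0.35,0.5],[64,25,0,0.35,0.5],[64,25,-20,0.35,0.5]]'; python3 -m handwheel '[[0,0,-40,0,0.5],[0,0,-80,0,0.5],[0,0,-110,0,0.7]]'; python3 go.py .441 -.214 .2 3.2
```

```text
clock: 6.0
tcp_pos: [0.3785, 0.2982, 0.2745]
orientation: [0.0, 0.789, 0.614, -0.001]
wrist_force: [0.1, -0.7, 0.5]
finger_gap: 0.0429
grip_force: 0.0
clock: 6.3
tcp_pos: [0.3795, 0.2986, 0.3887]
orientation: [0.0, 0.789, 0.614, 0.002]
wrist_force: [1.0, 0.6, -0.4]
finger_gap: 0.0559
grip_force: 0.0
([np.float64(-482.3), np.float64(185.0), np.float64(188.1)], -1.877)
6.3 [0.3795 0.2986 0.3887] [[0.246, 0.969, 0.004], [0.969, -0.246, 0.002]] [ 0.5   0.13  0.2   1.63 -0.    2.32]
```

```bash
python3 -m handwheel '[[-36,14,0,-0.14,0.8],[-72,28,0,-0.28,0.8],[-108,42,0,-0.42,0.8],[-145,56,0,-0.56,0.8],[-181,70,0,-0.7,0.8],[-217,83,0,-0.84,0.8],[-253,97,0,-0.98,0.8],[-289,111,0,-1.12,0.8]]'; python3 go.py .441 -.2135 .15 3.2
```

```text
clock: 7.1
tcp_pos: [0.4154, -0.0038, 0.3865]
orientation: [0.001, 0.369, 0.929, 0.0]
wrist_force: [0.4, 0.2, 0.1]
finger_gap: 0.0682
grip_force: 0.0
([np.float64(-161.9), np.float64(-135.4), np.float64(236.7)], -0.814)
7.1 [ 0.4154 -0.0038  0.3865] [[-0.728, 0.686, 0.003], [0.686, 0.728, -0.001]] [-0.2   0.    0.05  1.62 -0.    0.55]
```

```bash
python3 -m handwheel '[[-23,-19,25,-0.12,0.8],[-46,-39,50,-0.24,0.8],[-69,-58,80,-0.36,0.8],[-93,-77,110,-0.48,0.8],[-116,-97,140,-0.6,0.8],[-139,-116,170,-0.72,0.8],[-162,-135,200,-0.814,0.8],[-162,-135,200,-0.814,0.8]]'; python3 - <<'E'
from h import *
t=shot('top'); s=shot('side')
a=cv2.resize(t['color'][125:225,190:350],None,fx=3.5,fy=3.5,interpolation=cv2.INTER_CUBIC)
b=cv2.resize(s['color'][200:275,205:345],None,fx=3,fy=3,interpolation=cv2.INTER_CUBIC)
b=cv2.copyMakeBorder(b,0,0,0,a.shape[1]-b.shape[1],0)
cv2.imwrite('pics/m3.png',np.vstack([a,b]))
E
python3 go.py .441 -.2135 .003 3.2
```

```text
clock: 7.9
tcp_pos: [0.4384, -0.2138, 0.1822]
orientation: [-0.002, -0.025, 1.0, 0.001]
wrist_force: [-0.5, 0.7, -0.0]
finger_gap: 0.0686
grip_force: 0.0
([np.float64(-1.7), np.float64(-1.8), np.float64(182.5)], -6.291)
8.0 [ 0.4393 -0.2118  0.1855] [[-0.999, -0.051, -0.001], [-0.051, 0.999, 0.001]] [-0.61  0.17 -0.26  1.15  0.   -0.66]
```

View pics/m3.png

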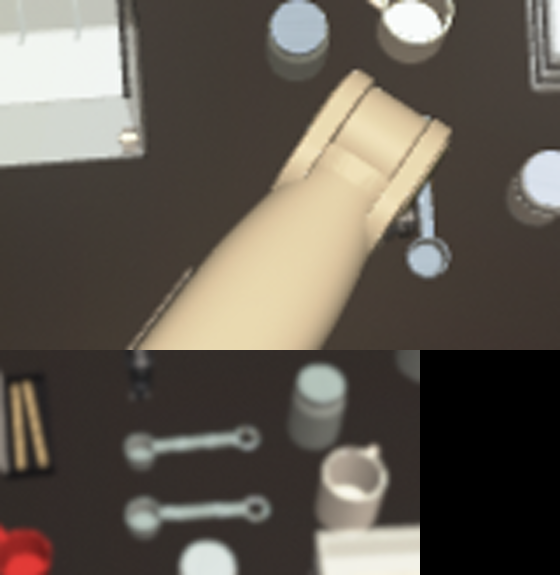

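```bash
python3 -m handwheel '[[-1,-2,40,0,0.8],[-2,-2,80,0,0.8],[-2,-2,120,0,0.8],[-2,-2,160,0,0.8],[-2,-2,181,0,0.8],[-2,-2,181,0,0.8]]'; python3 -m handwheel '[[0,0,0,0,0.3],[0,0,0,0,0.3],[0,0,0,0,0.3],[0,0,0,0,0.3],[0,0,0,0,0.3],[0,0,0,0,0.3]]' 40; python3 go.py .441 -.2135 .003 3.2
```

```text
clock: 8.6
tcp_pos: [0.4409, -0.2114, 0.0033]
orientation: [-0.001, -0.027, 1.0, 0.001]
wrist_force: [-0.4, -0.6, -0.2]
finger_gap: 0.0682
grip_force: 0.0
clock: 9.2
tcp_pos: [0.4438, -0.214, 0.0069]
orientation: [0.002, -0.027, 1.0, -0.001]
wrist_force: [-0.8, 1.2, 6.7]
finger_gap: 0.0387
grip_force: 40.0
([np.float64(2.8), np.float64(0.6), np.float64(3.9)], -6.287)
9.2 [ 0.4438 -0.214   0.0069] [[-0.999, -0.054, 0.004], [-0.054, 0.999, -0.002]] [-0.61  0.34 -0.52  0.71  0.   -0.67]
```

```bash
python3 -m handwheel '[[0,0,-5,0,0.3],[0,0,-15,0,0.3],[0,0,-35,0,0.3],[0,0,-65,0,0.3],[0,0,-100,0,0.3],[0,0,-150,0,0.3],[0,0,-200,0,0.3],[0,0,-233,0,0.3]]'; python3 go.py .388 .047 .240 3.177
```

```text
clock: 10.0
tcp_pos: [0.4425, -0.2134, 0.2423]
orientation: [0.002, -0.027, 1.0, -0.002]
wrist_force: [1.2, 0.1, -2.1]
finger_gap: 0.0391
grip_force: 40.5
([np.float64(40.3), np.float64(263.0), np.float64(1.2)], -6.264)
10.0 [ 0.4425 -0.2134  0.2423] [[-0.999, -0.054, 0.004], [-0.054, 0.999, -0.003]] [-0.61  0.14 -0.15  1.28 -0.   -0.67]
```

```bash
python3 -m handwheel '[[5,35,0,0,0.3],[10,70,0,0.01,0.3],[15,105,0,0.01,0.3],[20,140,0,0.02,0.3],[26,175,0,0.02,0.3],[31,210,0,0.02,0.3],[36,240,0,0.02,0.3],[40,263,0,0.02,0.3]]'; python3 -m handwheel '[[0,0,0,0,0.3],[0,0,0,0,0.3]]'; python3 - <<'E'
from h import *
t=shot('top'); s=shot('side')
np.save('t3.npy',t,allow_pickle=True);np.save('s3.npy',s,allow_pickle=True)
a=cv2.resize(t['color'][100:190,150:270],None,fx=3.5,fy=3.5,interpolation=cv2.INTER_CUBIC)
b=cv2.resize(s['color'][90:190,210:330],None,fx=3.5,fy=3.5,interpolation=cv2.INTER_CUBIC)
print(a.shape,b.shape)
b=b[:285]
cv2.imwrite('pics/m4.png',np.vstack([a,b]))
E
python3 go.py .388 .047 .240 3.177
```

```text
clock: 10.8
tcp_pos: [0.3867, 0.049, 0.2384]
orientation: [0.001, -0.018, 1.0, -0.0]
wrist_force: [0.5, 0.2, -2.4]
finger_gap: 0.0387
grip_force: 40.5
clock: 11.0
tcp_pos: [0.3876, 0.0476, 0.2381]
orientation: [0.001, -0.018, 1.0, -0.0]
wrist_force: [0.1, -0.0, -1.7]
finger_gap: 0.039
grip_force: 40.7
(315, 420, 3) (350, 420, 3)
([np.float64(-0.1), np.float64(0.1), np.float64(-2.3)], -6.285)
11.1 [0.3879 0.0469 0.2377] [[-0.999, -0.034, 0.001], [-0.034, 0.999, -0.001]] [-0.09 -0.05 -0.36  1.26 -0.   -0.12]
```

View pics/m4.png

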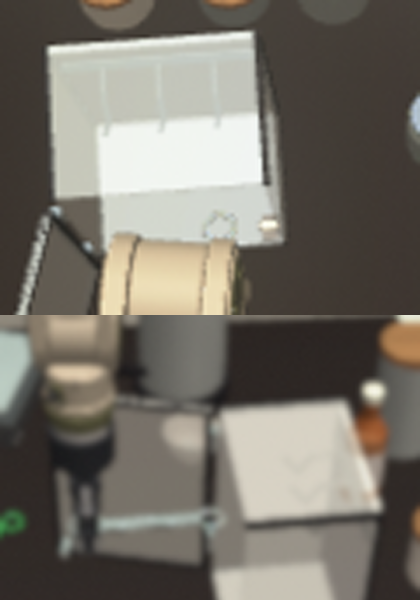

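```bash
cat > tri.py <<'E'
from h import *
from scipy.optimize import least_squares
def tri(t,u,s,v,x0=(.5,.05,.25)):
    f=lambda p:np.r_[np.array(proj(t,p))-u,np.array(proj(s,p))-v]
    r=least_squares(f,x0); return r.x,r.fun
def cab(p):
    P=np.array([.6459,.114]); c,d=np.cos(.0352),np.sin(.0352); e=p[:2]-P
    return np.round(np.array([c*e[0]+d*e[1],-d*e[0]+c*e[1],p[2]+.0018])*1000,1)
E
python3 - <<'E'
from tri import *
t=np.load('t3.npy',allow_pickle=True).item(); s=np.load('s3.npy',allow_pickle=True).item()
p,r=tri(t,(220/3.5+149.6,222/3.5+99.6),s,(212/3.5+209.6,(520-315)/3.5+89.6)); print(p,r.round(1),cab(p))
# tips check from both views
for n,a,b in(('tip0',(106,132),(0,0)),('tip1',(163,131),(0,0)),('tip2',(218,127),(0,0))): print(n,cab(ray(t,a[0]/3.5+149.6,a[1]/3.5+99.6,.243)))
E
```

```text
[0.54132446 0.05365639 0.25397601] [ 0.1  0.7  0.8 -0.2] [-106.6  -56.6  255.8]
tip0 [  1.7  58.6 244.8]
tip1 [ -1.   -0.7 244.8]
tip2 [ -0.4 -58.  244.8]
```

```bash
python3 -m handwheel '[[0,-1,-8,0,0.3],[-25,-1,-8,0,0.3],[-50,-1,-8,0,0.3],[-75,-1,-8,0,0.3],[-92,-1,-8,0,0.3],[-107,-1,-8,0,0.3],[-107,-1,-8,0,0.3]]'; python3 - <<'E'
from h import *
t=shot('top'); s=shot('side')
np.save('t3.npy',t,allow_pickle=True);np.save('s3.npy',s,allow_pickle=True)
a=cv2.resize(t['color'][105:185,165:255],None,fx=4,fy=4,interpolation=cv2.INTER_CUBIC)
b=cv2.resize(s['color'][105:185,250:340],None,fx=4,fy=4,interpolation=cv2.INTER_CUBIC)
cv2.imwrite('pics/m5.png',np.hstack([a,b]))
E
```

```text
clock: 11.8
tcp_pos: [0.4966, 0.049, 0.2452]
orientation: [0.0, -0.016, 1.0, -0.0]
wrist_force: [-0.2, 0.6, -1.3]
finger_gap: 0.0394
grip_force: 28.9
```

View pics/m5.png

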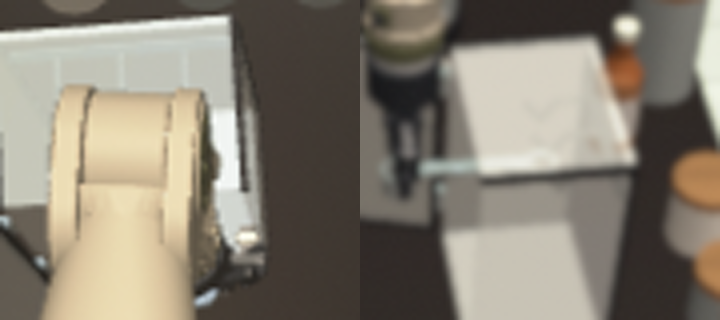

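```bash
python3 -m handwheel '[[0,0,0,0,0.3],[0,0,0,0,0.3]]'; python3 - <<'E'
from tri import *
s=shot('side'); p=np.array([.6459,.114]); 
def wl(q):
    c,d=np.cos(.0352),np.sin(.0352); return np.array([.6459+c*q[0]-d*q[1],.114+d*q[0]+c*q[1],q[2]-.0018])
o=lambda q:(((np.array(proj(s,wl(q)))+.4)-[262,115])*10).round()
print('eye exp',o((.0005,-.058,.263)),'tip',o((-.003,-.058,.245)),'bend',o((.017,-.058,.22)))
c=s['color'][115:170,262:322]; c=cv2.normalize(c,None,0,255,cv2.NORM_MINMAX)
c=cv2.createCLAHE(4,(3,3)).apply(cv2.cvtColor(c,cv2.COLOR_BGR2GRAY))
cv2.imwrite('pics/m6.png',cv2.resize(c,None,fx=10,fy=10,interpolation=cv2.INTER_CUBIC))
E
```

```text
clock: 12.1
tcp_pos: [0.494, 0.0499, 0.2455]
orientation: [-0.0, -0.017, 1.0, -0.0]
wrist_force: [-0.1, 0.1, -1.7]
finger_gap: 0.0385
grip_force: 42.5
eye exp [347. 306.] tip [335. 338.] bend [376. 378.]
```

View pics/m6.png

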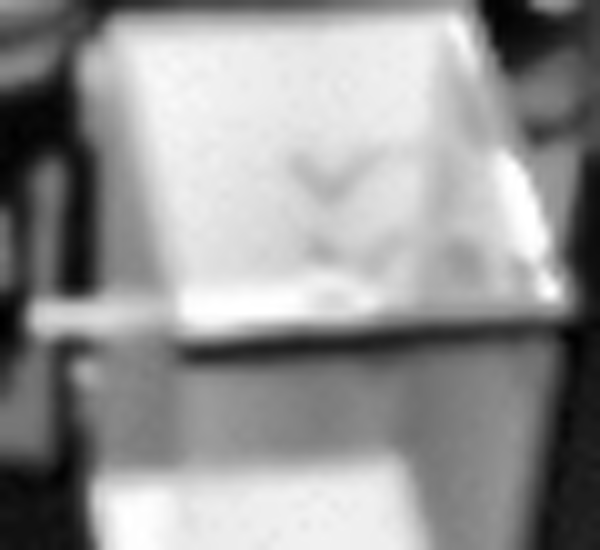

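```bash
python3 -m handwheel '[[-3,-1,4,0,0.3],[-3,-1,8,0,0.3],[-3,-1,12,0,0.3],[-4,-1,16,0,0.3],[-5,-1,20,0,0.3],[-5,-1,20,0,0.3]]';python3 -m handwheel '[[0,0,2,0,0.3],[-1,0,4,0,0.3],[-1,0,6,0,0.3],[-1,0,8,0,0.3],[-1,0,8,0,0.3]]'
```

```text
clock: 12.75
tcp_pos: [0.4994, 0.0493, 0.2245]
orientation: [-0.001, -0.017, 1.0, 0.0]
wrist_force: [0.7, -0.7, -1.1]
finger_gap: 0.0382
grip_force: 42.5
clock: 13.25
tcp_pos: [0.5005, 0.0493, 0.2169]
orientation: [-0.0, -0.017, 1.0, -0.0]
wrist_force: [-0.0, 0.3, -1.7]
finger_gap: 0.0389
grip_force: 42.5
```

```bash
python3 -m handwheel '[[4,0,0,0,0.3],[8,0,0,0,0.3],[11,0,0,0,0.3],[14,0,0,0,0.3],[14,0,0,0,0.3]]'
```

```text
clock: 13.75
tcp_pos: [0.4935, 0.0487, 0.2204]
orientation: [0.008, -0.017, 1.0, -0.0]
wrist_force: [15.1, 0.5, -1.5]
finger_gap: 0.0388
grip_force: 42.8
```

```bash
python3 -m handwheel '[[-11,0,0,0,0.3],[-11.5,0,4,0,0.3],[-11.5,0,8,0,0.3],[-12,0,15,0,0.3],[-12,0,23,0,0.3]]' 22; python3 -m handwheel '[[-1,0,7,0,0.3],[-2,0,14,0,0.3],[-3,0,21,0,0.3],[-5,0,28,0,0.3]]';  python3 -m handwheel '[[-2,0,7,0,0.3],[-4.5,0,14,0,0.3],[-4.5,0,14,0,0.3],[-4.5,0,14,0,0.3]]'
```

```text
clock: 14.25
tcp_pos: [0.5001, 0.0493, 0.1944]
orientation: [0.002, -0.017, 1.0, 0.0]
wrist_force: [7.7, 0.7, 1.4]
finger_gap: 0.0386
grip_force: 43.2
clock: 14.65
tcp_pos: [0.5041, 0.0495, 0.166]
orientation: [0.001, -0.017, 1.0, 0.0]
wrist_force: [3.9, -0.7, 2.3]
finger_gap: 0.0383
grip_force: 44.0
clock: 15.05
tcp_pos: [0.5086, 0.0497, 0.1519]
orientation: [0.0, -0.017, 1.0, 0.0]
wrist_force: [5.6, 0.9, 2.0]
finger_gap: 0.0389
grip_force: 44.0
```

```bash
python3 - <<'E'
from h import *
t=shot('top'); s=shot('side')
a=cv2.resize(t['color'][105:185,165:255],None,fx=4,fy=4,interpolation=cv2.INTER_CUBIC)
b=cv2.resize(s['color'][105:205,230:340],None,fx=4,fy=4,interpolation=cv2.INTER_CUBIC)
cv2.imwrite('pics/m7.png',b)
E
```

```text
(no output)
```

View pics/m7.png

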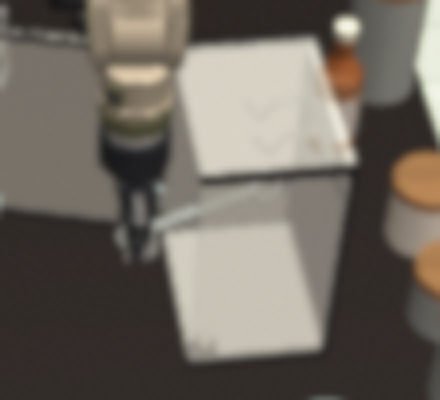

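```bash
python3 -m handwheel '[[-3,0,9,0,0.3],[-6.5,0,18,0,0.3],[-6.5,0,18,0,0.3]]'; python3 -m handwheel '[[0,0,0,0,0.6],[0,0,0,0,0.8],[0,0,0,0,0.8],[0,0,0,0,0.8],[15,0,0,0,0.8],[50,0,0,0,0.8],[90,0,0,0,0.8],[110,0,0,0,0.8]]'; python3 -m handwheel '[[0,0,-40,0,0.8],[0,0,-80,0,0.8],[0,0,-120,0,0.8],[0,0,-160,0,0.8],[0,0,-200,0,0.8]]'; python3 go.py .4405 -.3215 .2 3.147
```

```text
clock: 15.45
tcp_pos: [0.5158, 0.0499, 0.1329]
orientation: [0.0, -0.017, 1.0, 0.0]
wrist_force: [7.5, 2.0, 3.4]
finger_gap: 0.0384
grip_force: 41.5
clock: 16.25
tcp_pos: [0.4007, 0.0462, 0.1335]
orientation: [-0.002, -0.017, 1.0, 0.0]
wrist_force: [-0.5, 0.2, 0.8]
finger_gap: 0.0683
grip_force: 0.0
clock: 16.75
tcp_pos: [0.404, 0.046, 0.3359]
orientation: [-0.0, -0.017, 1.0, -0.0]
wrist_force: [1.1, 0.1, 0.0]
finger_gap: 0.0685
grip_force: 0.0
([np.float64(-24.0), np.float64(-368.5), np.float64(136.0)], -6.254)
16.8 [0.404  0.046  0.3359] [[-0.999, -0.034, -0.0], [-0.034, 0.999, -0.0]] [-0.08 -0.03 -0.1   1.5  -0.   -0.12]
```

```bash
python3 -m handwheel '[[-3,-46,0,0,0.8],[-6,-92,0,0,0.8],[-9,-138,0,0.01,0.8],[-12,-184,0,0.01,0.8],[-15,-230,0,0.02,0.8],[-18,-276,0,0.02,0.8],[-21,-322,0,0.03,0.8],[-24,-340,0,0.03,0.8]]'; python3 - <<'E'
from h import *
t=shot('top'); s=shot('side')
np.save('t3.npy',t,allow_pickle=True);np.save('s3.npy',s,allow_pickle=True)
a=cv2.resize(t['color'][100:290,140:400],(780,570),interpolation=cv2.INTER_CUBIC)
b=cv2.resize(s['color'][105:285,225:345],(380,570),interpolation=cv2.INTER_CUBIC)
cv2.imwrite('pics/m8.png',np.hstack([cv2.resize(a,(500,365)),cv2.resize(b,(243,365))]))
for n,c in(('top',t),('side',s)):
    P=cloud(c); 
    m=(P[...,2]>0.012)&(P[...,2]<0.05)&(P[...,0]>0.3)&(P[...,0]<0.65)&(P[...,1]>-.45)&(P[...,1]<0)&(c['color'].max(2)>60)
    k,l,st,ce=cv2.connectedComponentsWithStats(m.astype(np.uint8))
    for i in range(1,k):
        if st[i,4]>25:
            q=P[l==i]; print(n,ce[i].round(0),st[i,4],q.min(0).round(3),q.max(0).round(3),np.median(q,0).round(3))
E
```

```text
clock: 17.55
tcp_pos: [0.4399, -0.2967, 0.3332]
orientation: [-0.001, -0.0, 1.0, -0.0]
wrist_force: [-0.3, 0.4, 0.6]
finger_gap: 0.0683
grip_force: 0.0
top [331. 230.] 37 [ 0.3   -0.416  0.013] [ 0.317 -0.358  0.05 ] [ 0.31  -0.393  0.038]
side [268. 254.] 193 [ 0.417 -0.347  0.013] [ 0.605 -0.299  0.037] [ 0.495 -0.324  0.027]
side [219. 269.] 31 [ 0.301 -0.412  0.014] [ 0.311 -0.361  0.05 ] [ 0.307 -0.38   0.04 ]
```

View pics/m8.png

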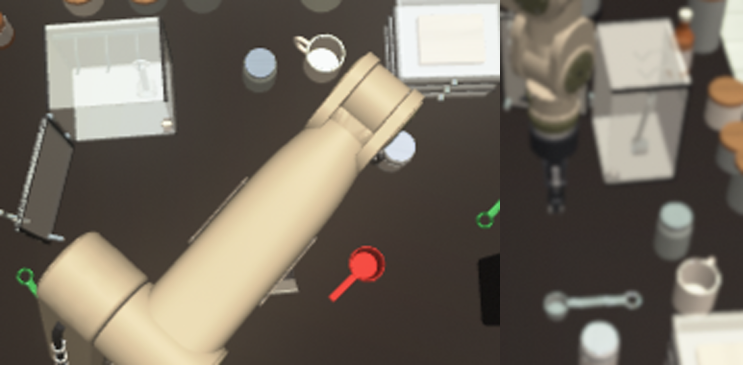

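```bash
python3 go.py .4405 -.3215 .004 -3.139
```

```text
([np.float64(-0.9), np.float64(-26.3), np.float64(328.9)], -0.002)
17.6 [ 0.4401 -0.2955  0.333 ] [[-1.0, -0.001, -0.002], [-0.001, 1.0, 0.001]] [-0.74  0.22  0.17  1.52 -0.   -0.74]
```

```bash
python3 -m handwheel '[[-1,-26,20,0,0.8],[-1,-26,65,0,0.8],[-1,-26,110,0,0.8],[-1,-26,155,0,0.8],[-1,-26,200,0,0.8],[-1,-26,240,0,0.8],[-1,-26,280,0,0.8],[-1,-26,300,0,0.8]]'; python3 -m handwheel '[[0,0,15,0,0.8],[0,0,29,0,0.8],[0,0,29,0,0.3],[0,0,29,0,0.3],[0,0,29,0,0.3],[0,0,29,0,0.3],[0,0,29,0,0.3]]' 40;  python3 -m handwheel '[[0,0,-5,0,0.3],[0,0,-15,0,0.3],[0,0,-35,0,0.3],[0,0,-65,0,0.3],[0,0,-100,0,0.3],[0,0,-150,0,0.3],[0,0,-200,0,0.3],[0,0,-234,0,0.3]]'; python3 go.py .386 .163 .240 -3.106
```

```text
clock: 18.45
tcp_pos: [0.4395, -0.3156, 0.0311]
orientation: [-0.002, -0.003, 1.0, 0.002]
wrist_force: [0.2, -0.7, -0.2]
finger_gap: 0.0684
grip_force: 0.0
clock: 19.15
tcp_pos: [0.4418, -0.3191, 0.0059]
orientation: [0.0, -0.002, 1.0, -0.0]
wrist_force: [0.8, -0.4, -1.5]
finger_gap: 0.0437
grip_force: 40.8
clock: 19.95
tcp_pos: [0.442, -0.3195, 0.2442]
orientation: [0.002, -0.002, 1.0, -0.002]
wrist_force: [0.1, -0.7, -1.9]
finger_gap: 0.0438
grip_force: 41.0
([np.float64(54.0), np.float64(482.7), np.float64(2.3)], -0.031)
19.9 [ 0.442  -0.3195  0.2442] [[-1.0, -0.004, 0.004], [-0.004, 1.0, -0.004]] [-0.77  0.25 -0.01  1.31 -0.   -0.78]
```

```bash
python3 -m handwheel '[[7,45,0,0,0.3],[14,90,0,0,0.3],[20,135,0,0,0.3],[27,180,0,-0.01,0.3],[33,225,0,-0.01,0.3],[40,270,0,-0.02,0.3],[45,315,0,-0.02,0.3],[50,360,0,-0.03,0.3]]'; python3 -m handwheel '[[4,40,0,0,0.3],[5,63,0,0,0.3],[5,63,0,0,0.3],[5,63,0,0,0.3]]'; python3 go.py .386 .105 .240 -3.106; python3 - <<'E'
from h import *
t=shot('top'); s=shot('side')
np.save('t3.npy',t,allow_pickle=True);np.save('s3.npy',s,allow_pickle=True)
a=cv2.resize(t['color'][115:190,155:265],None,fx=4,fy=4,interpolation=cv2.INTER_CUBIC)
b=cv2.resize(s['color'][110:185,225:335],None,fx=4,fy=4,interpolation=cv2.INTER_CUBIC)
cv2.imwrite('pics/m9.png',np.vstack([a,b]))
E
```

```text
clock: 20.75
tcp_pos: [0.3893, 0.0424, 0.2404]
orientation: [0.001, -0.017, 1.0, -0.0]
wrist_force: [2.0, -0.3, -0.4]
finger_gap: 0.0439
grip_force: 41.2
clock: 21.15
tcp_pos: [0.3827, 0.1039, 0.24]
orientation: [0.001, -0.018, 1.0, -0.0]
wrist_force: [0.2, -0.9, -1.5]
finger_gap: 0.0438
grip_force: 41.3
([np.float64(-3.4), np.float64(0.9), np.float64(-0.0)], 0.0)
21.1 [0.3827 0.1039 0.24  ] [[-0.999, -0.036, 0.001], [-0.036, 0.999, -0.0]] [ 0.06 -0.04 -0.34  1.26 -0.    0.03]
```

View pics/m9.png

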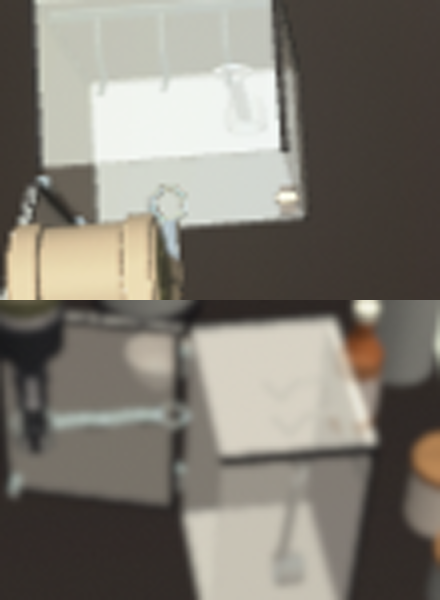

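```bash
python3 - <<'E'
from tri import *
t=np.load('t3.npy',allow_pickle=True).item(); s=np.load('s3.npy',allow_pickle=True).item()
p,r=tri(t,(169/4+154.6,204/4+114.6),s,(175/4+224.6,115/4+109.6)); print(p,r.round(1),cab(p))
E
python3 go.py .386 .105 .240 -3.106
```

```text
[0.53482898 0.10919165 0.2594941 ] [-0. -0. -0.  0.] [-111.2   -0.9  261.3]
([np.float64(-3.1), np.float64(1.9), np.float64(-0.3)], -0.002)
21.2 [0.3829 0.103  0.2397] [[-0.999, -0.033, 0.001], [-0.033, 0.999, -0.0]] [ 0.06 -0.04 -0.34  1.26 -0.    0.03]
```

```bash
python3 -m handwheel '[[0,1,-3,0,0.3],[-28,1,-3,0,0.3],[-56,1,-3,0,0.3],[-84,1,-3,0,0.3],[-100,1,-3,0,0.3],[-113,1,-3,0,0.3],[-113,1,-3,0,0.3],[-113,1,-3,0,0.3]]'; python3 -m handwheel '[[0,0,4,0,0.3],[0,0,8,0,0.3],[0,0,12,0,0.3],[-1,0,16,0,0.3],[-2,0,20,0,0.3],[-3,0,24,0,0.3],[-3,0,27,0,0.3],[-3,0,27,0,0.3]]'; python3 -m handwheel '[[4,0,0,0,0.3],[8,0,0,0,0.3],[11,0,0,0,0.3],[14,0,0,0,0.3],[14,0,0,0,0.3]]'
```

```text
clock: 22.05
tcp_pos: [0.4952, 0.108, 0.2421]
orientation: [-0.001, -0.017, 1.0, -0.0]
wrist_force: [-0.1, 1.0, -1.1]
finger_gap: 0.0437
grip_force: 41.3
clock: 22.85
tcp_pos: [0.4984, 0.1086, 0.2146]
orientation: [-0.001, -0.017, 1.0, -0.0]
wrist_force: [-0.6, -1.0, -1.4]
finger_gap: 0.0438
grip_force: 41.3
clock: 23.35
tcp_pos: [0.4894, 0.1082, 0.2177]
orientation: [0.006, -0.017, 1.0, 0.0]
wrist_force: [10.4, -0.3, -0.6]
finger_gap: 0.0438
grip_force: 41.3
```

```bash
python3 -m handwheel '[[-10,0,0,0,0.3],[-11,0,3,0,0.3],[-11,0,6,0,0.3],[-11.5,0,13,0,0.3],[-12,0,21,0,0.3],[-13,0,28,0,0.3],[-14,0,35,0,0.3],[-16,0,42,0,0.3]]' 22; python3 -m handwheel '[[-2,0,7,0,0.3],[-4,0,14,0,0.3],[-6.5,0,21,0,0.3],[-9.5,0,28,0,0.3],[-13,0,37,0,0.3],[-13,0,37,0,0.3]]'
```

```text
clock: 24.15
tcp_pos: [0.5009, 0.1086, 0.1727]
orientation: [0.0, -0.017, 1.0, -0.0]
wrist_force: [2.3, -0.2, 1.5]
finger_gap: 0.0438
grip_force: 42.2
clock: 24.75
tcp_pos: [0.5138, 0.1093, 0.135]
orientation: [-0.0, -0.017, 1.0, 0.0]
wrist_force: [3.6, -0.0, 0.9]
finger_gap: 0.044
grip_force: 42.0
```

```bash
python3 -m handwheel '[[0,0,0,0,0.6],[0,0,0,0,0.8],[0,0,0,0,0.8],[0,0,0,0,0.8],[15,0,0,0,0.8],[50,0,0,0,0.8],[90,0,0,0,0.8],[110,0,0,0,0.8]]'; python3 -m handwheel '[[0,0,-40,0,0.8],[0,0,-80,0,0.8],[0,0,-120,0,0.8],[0,0,-160,0,0.8],[0,0,-200,0,0.8],[0,0,-240,0,0.8]]'; python3 go.py .3785 .298 .37 1.322; python3 - <<'E'
from h import *
t=shot('top'); s=shot('side')
a=cv2.resize(t['color'],(400,300),interpolation=cv2.INTER_AREA)
b=cv2.resize(s['color'][105:205,230:340],None,fx=3.6,fy=3.6,interpolation=cv2.INTER_CUBIC)
c=cv2.resize(t['color'][100:200,140:250],None,fx=3,fy=3,interpolation=cv2.INTER_CUBIC)
A=np.zeros((600,800,3),np.uint8); A[:300,:400]=a; A[:360,400:796]=b; A[300:,:330]=c
cv2.imwrite('pics/m10.png',A)
E
```

```text
clock: 25.55
tcp_pos: [0.4, 0.1053, 0.1358]
orientation: [-0.002, -0.017, 1.0, -0.0]
wrist_force: [-0.8, -0.0, -0.3]
finger_gap: 0.0682
grip_force: 0.0
clock: 26.15
tcp_pos: [0.4031, 0.1053, 0.3782]
orientation: [0.0, -0.017, 1.0, -0.0]
wrist_force: [1.1, -0.2, -0.3]
finger_gap: 0.0684
grip_force: 0.0
([np.float64(18.0), np.float64(193.4), np.float64(8.1)], -4.429)
26.1 [0.4031 0.1053 0.3782] [[-0.999, -0.034, 0.0], [-0.034, 0.999, -0.0]] [ 0.06  0.    0.03  1.6  -0.    0.03]
```

View pics/m10.png

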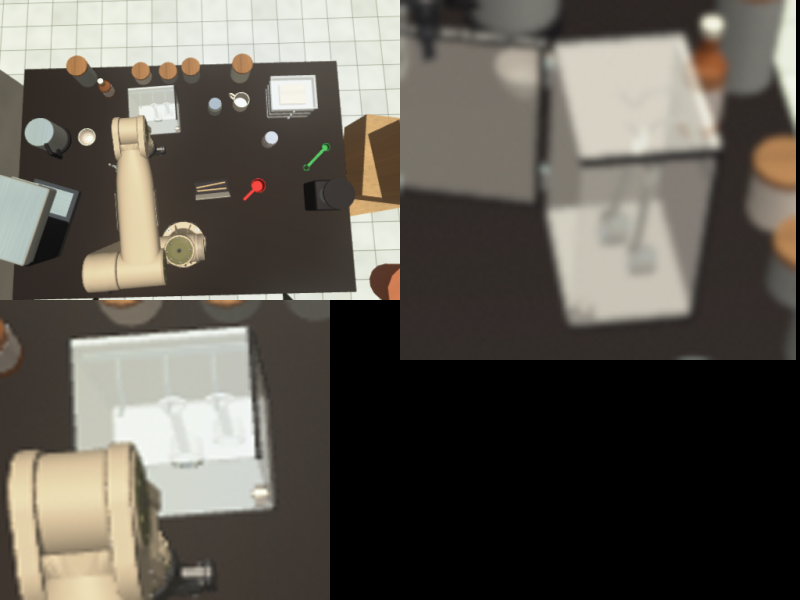

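```bash
python3 -m handwheel '[[3,25,0,0.14,0.7],[5,50,0,0.28,0.7],[7,75,0,0.42,0.6],[10,100,0,0.56,0.6],[12,125,0,0.7,0.6],[14,150,0,0.84,0.6],[16,172,0,0.98,0.6],[18,193,0,1.12,0.6]]'; python3 -m handwheel '[[0,0,0,0.14,0.5],[0,0,0,0.28,0.5],[0,0,0,0.42,0.5],[0,0,0,0.56,0.5],[0,0,0,0.7,0.5],[0,0,0,0.734,0.5],[0,0,0,0.734,0.5]]'; python3 go.py .3785 .298 .257 1.322;
```

```text
clock: 27.05
tcp_pos: [0.3785, 0.2985, 0.3756]
orientation: [-0.0, 0.519, 0.855, -0.001]
wrist_force: [0.4, 0.3, -0.9]
finger_gap: 0.0513
grip_force: 0.0
clock: 27.75
tcp_pos: [0.3788, 0.2974, 0.3757]
orientation: [-0.0, 0.789, 0.614, -0.001]
wrist_force: [0.3, -0.6, 0.3]
finger_gap: 0.0431
grip_force: 0.0
([np.float64(0.6), np.float64(-0.3), np.float64(118.7)], -0.0)
27.8 [0.3788 0.2974 0.3757] [[0.246, 0.969, -0.001], [0.969, -0.246, -0.001]] [ 0.5   0.13  0.16  1.61 -0.    2.32]
```

```bash
python3 -m handwheel '[[0,0,40,0,0.5],[0,0,80,0,0.5],[0,0,118,0,0.5],[0,0,118,0,0],[0,0,118,0,0],[0,0,118,0,0],[0,0,118,0,0]]' 60; cat > arc.py <<'E'
from go import *
s,p,R=state(); C=np.array([.558,.221]); g0=np.array([-.0264,-.1946])
g=p[:2]-C; th0=(np.arctan2(g0[1],g0[0])-np.arctan2(g[1],g[0]))%6.283; print('door',th0,np.hypot(*g),s['wrist_force'],s['finger_gap'])
if th0>6: th0-=6.283
h=np.arctan2(R[1,0],R[0,0])
for k in range(1,10):
    th=th0-.1*k; c,d=np.cos(-th),np.sin(-th); n=C+np.array([[c,-d],[d,c]])@g0
    print(k,(R.T@np.append(n-p[:2],0)*1000).round(0)[:2],round(th,2))
print('psi-excess vs door', (h-(np.pi+.035-th0))%6.283)
E
python3 arc.py
```

```text
clock: 28.45
tcp_pos: [0.3743, 0.2985, 0.258]
orientation: [-0.004, 0.789, 0.615, -0.004]
wrist_force: [-14.1, 4.3, -10.3]
finger_gap: 0.008
grip_force: 58.2
door 1.8349872089946073 0.19941901863441058 [-14.09991832   4.33688377 -10.32586364] 0.007999309301657253
1 [-20.   1.] 1.73
2 [-40.   1.] 1.63
3 [-59.   3.] 1.53
4 [-78.   7.] 1.43
5 [-97.  12.] 1.33
6 [-115.   20.] 1.23
7 [-133.   29.] 1.13
8 [-149.   40.] 1.03
9 [-164.   53.] 0.93
psi-excess vs door 6.266165334951058
```

```bash
python3 -m handwheel '[[-20,0,0,-0.1,0],[-40,1,0,-0.2,0],[-59,3,0,-0.3,0],[-78,7,0,-0.4,0],[-97,12,0,-0.5,0],[-115,20,0,-0.6,0],[-133,29,0,-0.7,0],[-149,40,0,-0.8,0]]'; python3 arc.py
```

```text
clock: 29.25
tcp_pos: [0.3765, 0.1418, 0.258]
orientation: [-0.004, 0.486, 0.874, -0.003]
wrist_force: [-8.2, -2.8, -12.7]
finger_gap: 0.0079
grip_force: 58.5
door 1.0245309506454363 0.19803640090919924 [ -8.18455395  -2.77507384 -12.70955958] 0.00791684167723864
1 [-20.  -0.] 0.92
2 [-39.  -0.] 0.82
3 [-59.   2.] 0.72
4 [-78.   6.] 0.62
5 [-97.  12.] 0.52
6 [-115.   20.] 0.42
7 [-132.   29.] 0.32
8 [-148.   40.] 0.22
9 [-163.   53.] 0.12
psi-excess vs door 6.258196754450433
```

```bash
python3 -m handwheel '[[-20,0,0,-0.1,0],[-39,0,0,-0.2,0],[-59,2,0,-0.3,0],[-78,6,0,-0.4,0],[-97,12,0,-0.5,0],[-115,20,0,-0.6,0],[-132,29,0,-0.7,0],[-148,40,0,-0.8,0]]'; python3 arc.py
```

```text
clock: 30.05
tcp_pos: [0.4918, 0.0364, 0.2579]
orientation: [-0.002, 0.108, 0.994, -0.001]
wrist_force: [-1.6, -2.0, -14.1]
finger_gap: 0.0082
grip_force: 58.6
door 0.2096246072907788 0.1961049446989062 [ -1.62538096  -1.98918494 -14.14363612] 0.008237221899845458
1 [-20.  -2.] 0.11
2 [-39.  -1.] 0.01
3 [-59.   1.] -0.09
4 [-78.   5.] -0.19
5 [-96.  12.] -0.29
6 [-114.   20.] -0.39
7 [-131.   29.] -0.49
8 [-147.   41.] -0.59
9 [-162.   54.] -0.69
psi-excess vs door 6.2412436242262315
```

```bash
python3 -m handwheel '[[-10,-1,0,-0.05,0],[-20,-2,0,-0.1,0],[-30,-2,0,-0.15,0],[-39,-1,0,-0.2,0],[-43,-1,0,-0.21,0],[-46,-1,0,-0.21,0],[-46,-1,0,-0.21,0]]'; python3 arc.py | head -1
```

```text
clock: 30.75
tcp_pos: [0.5365, 0.0265, 0.258]
orientation: [-0.002, 0.005, 1.0, -0.001]
wrist_force: [-4.2, -2.7, -13.4]
finger_gap: 0.0078
grip_force: 59.0
door 6.2582790548830305 0.195707420171923 [ -4.18844012  -2.74687296 -13.37864459] 0.007783454100651031
```

```bash
python3 -m handwheel '[[-3,0,0,0,0],[-5,0,0,0,0],[-5,0,0,0,0]]'; python3 -m handwheel '[[5,0,0,0,0],[5,0,0,0,0.5],[5,0,0,0,0.5],[5,0,0,0,0.5],[5,0,-30,0,0.5],[5,0,-75,0,0.5],[5,0,-110,0,0.6]]'; python3 -m handwheel '[[0,-40,-10,0,0.8],[0,-80,-10,0,0.8],[20,-120,-10,0,0.8],[40,-160,-10,0,0.8],[60,-200,-10,0,0.8],[80,-240,-10,0,0.8],[80,-280,-10,0,0.8],[80,-300,-10,0,0.8]]'; python3 - <<'E'
from h import *
t=shot('top'); s=shot('side')
c=cv2.resize(t['color'][100:200,140:290],None,fx=4,fy=4,interpolation=cv2.INTER_CUBIC)[:, :560]
b=cv2.resize(s['color'][105:205,230:290+20],None,fx=4,fy=4,interpolation=cv2.INTER_CUBIC)[:,:240]
b=cv2.resize(s['color'][105:205,230:310],(240,300)); A=np.zeros((400,800,3),np.uint8); A[:,:560]=c; A[:300,560:]=b
cv2.imwrite('pics/m11.png',A)
E
```

```text
clock: 31.05
tcp_pos: [0.5366, 0.0265, 0.2579]
orientation: [-0.006, 0.005, 1.0, -0.001]
wrist_force: [-19.2, -4.3, -5.4]
finger_gap: 0.008
grip_force: 59.9
clock: 31.75
tcp_pos: [0.538, 0.0274, 0.3717]
orientation: [0.002, 0.005, 1.0, -0.0]
wrist_force: [0.9, -0.3, 0.0]
finger_gap: 0.0509
grip_force: 0.0
clock: 32.55
tcp_pos: [0.4544, -0.2753, 0.3797]
orientation: [0.001, 0.006, 1.0, -0.001]
wrist_force: [0.2, 1.1, -0.6]
finger_gap: 0.0684
grip_force: 0.0
```

View pics/m11.png

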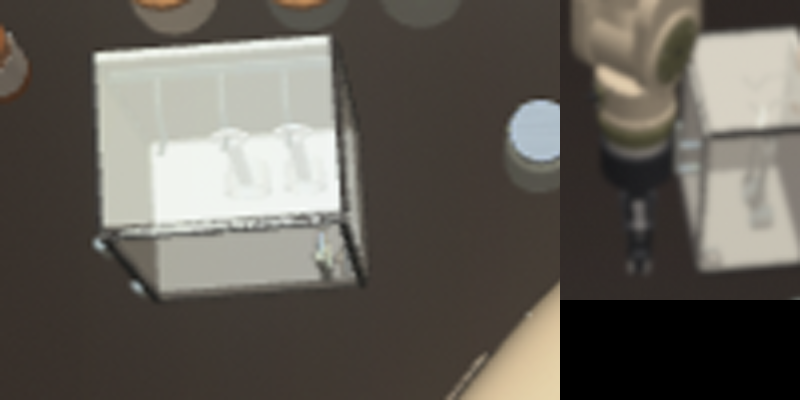

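```bash
python3 -m handwheel '[[0,0,0,0,0.8],[0,0,0,0,0.8],[0,0,0,0,0.8]]'; python3 -c "
from workcell import workorder; print(workorder.hand_in())"
```

```text
clock: 32.95
tcp_pos: [0.4549, -0.2709, 0.3789]
orientation: [0.0, 0.004, 1.0, -0.0]
wrist_force: [0.3, 0.4, -1.2]
finger_gap: 0.0684
grip_force: 0.0
the job is handed in; nothing more can be done
None
```

Job handed in at about 33 s: the two stainless scoops I found (by grip width the small and the medium) hang on hooks 2 and 1, the door is shut hard against its stop, and nothing else was touched; no verdict was returned.

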